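Load a test cartridge into a sloped reader bay until the sprung ball clicks

ROBOT

A 6-joint arm with a two-finger parallel gripper is mounted at the origin on a cart in front of the work surface, level with it; the furniture and walls round the work are solid. World frame = base frame: x ahead of the robot, y to its left, z up, the work surface at z = 0. Lengths are in m, angles in rad, forces in N, time in s.
With the tool pointing down it reaches from about 0.25 to 0.725 m from the base axis. Payload 4 kg.
Tool frame: the origin (TCP) lies where the fingers leave the gripper's body, on its centre line; the fingertips stand r.nose_length ahead of it and the grasp point (between the pads) lies 54 mm ahead of it (r.nose_length is the distance from the TCP to the fingertips, in m); z points along the fingers, y is the line along which they close (so a half turn about z gives the same grasp; the last joint's range is limited). The gripper opens to 85 mm and grips with 20 to 120 N. Pads are 22 mm wide; open, the fingers measure 114 mm over their backs; the gripper's body (76 mm by 85 mm) begins 54 mm behind the grasp point. The pads swing forward as they close: fully open they stand 13 mm farther back than shut.
Start: joints at [-1.259, 0.241, 0.005, 1.335, 0, 1.571], TCP at [0.153, -0.476, 0.304] pointing down, gripper open.
Joint ranges: [-2.72, 2.72], [-1.05, 1.87], [-1.09, 1.28], [-1.99, 2.15], [-1.42, 1.44], [-3.14, 3.14]. Speed limits (rad/s): [2.79, 2.79, 3.14, 3.14, 3.14, 3.14].

INTERFACE

Orientations are given as a rotation vector (axis times angle).
In Python, from cell import state, vision, ticket, r gives the robot as it stands.
- The arm moves only by the tool move_arm, never from a script. Its argument "deltas" is a list of rows, each a list of 7 numbers: the turn, a rotation vector about the tool's x, y, z in rad, then the shift along the tool's x, y, z in m, then the gripper command: -1 is shut, 1 is fully open, values between are in proportion. In form: [[rx, ry, rz, x, y, z, claw], ...]. A call has 1 to 10 rows; each row is the pose to reach, as a shift and turn from the pose commanded when the call began, along the tool's axes at that moment; what a row does not reach only later rows make up. A row lasts 1/8 s, in which the tool goes at most 62.5 mm and 10.7 degrees, less where a joint would pass 70% of its speed; a pose out of reach is approached as far as the arm can. A call with a gripper value outside its range is refused whole. The fingers move at their own pace and stop on an object; the grip force is fixed at half the most. Time passes only in rows, so rows that repeat a pose let the fingers close. It gives the time, the measured TCP pose, the force, the opening and the grip force at its end, in the units of the state.
- state(): the state, without advancing time (a new reading comes with each control period).
- vision.capture(name): name is "side" or "top" or "wrist"; returns a dict with "img" (400x640x3 uint8, red, green, blue), "mtx" (3x3 intrinsics, pixels), "R" (3x3) and "t" (3): a world point X has camera coordinates R X + t. Camera axes: x right, y down, z forward; pixel columns grow to the right and rows downward; lengths in m; the calibration is good to about 2 mm. The wrist camera is an equidistant fisheye: a pixel r from the principal point sees the ray r / f radians off the axis. A picture is of the moment at which its call begins. There is no depth.
- ticket.job_done(): hands the job in; it is judged then, once.
Trained networks look in the newest picture that a camera, given by its name, has taken for a name from the list of things; names that differ only in an ending like _2 or _b are one class to them, and where a whole thing is asked for, a point or a joint stands for the part that bears it (a point fixed in the world has none). Each returns a list of dicts, best first, with "p" (0 to 1); they miss things now and then, are a little off and sometimes report something else, mostly with a low value. They report only what shows in the picture. A call takes as long as a camera call. They do not tell look-alikes from the thing itself.
- vision.recognise(target, camera): "box" ([left, top, right, bottom] in pixels, round what is visible of it).
- vision.cut_out(target, camera): "mask" (400x640 bool, what is visible of it) and "box" ([left, top, right, bottom] in pixels, round what is visible of it).
The state is a dict: "time": time; "q": joint angles; "qd": joint speeds; "tau": joint torques, N m; "eef_pos": TCP position; "tool_rot": TCP orientation; "wrist_force": force on the tool from outside, world axes, zero at the start; "ft_torque": the same for the moment, N m; "gripper_width": opening from 0.0 (shut) to 1.0 (fully open); "gripper_force": force on a finger pad.
Only numpy, scipy, OpenCV 4.12 (cv2) and the standard library are available. Lean on these libraries where they do the work, as an engineer would, in place of code of your own. Each camera call takes 0.05 s, during which the arm holds its last target. There are 200 camera calls.

TASK

Slide the reader's shutter fully open to the right, then take the tall cartridge (the one with a notch in each side) from the stand and push it down into the sloping bay, past the sprung ball, until it clicks and sits fully home on the bay floor. Let go of it there, and leave the short cartridge standing in the stand.

Things in the scene. Friction and masses are not known exactly. Their poses are not given: they have to be found in the camera images.
- bay: Cartridge bay of the white bench reader: a rectangular pocket sloping 30 deg. Origin: centre of its floor, 30 mm above the worktop. z points out of the mouth along the pocket (up, leaning 30 deg to the reader's front, towards the robot), y across to the robot's left, x across its thickness. Inside 26 (x) by 62 (y) mm, 50 deep; mouth at z = 50 mm with edges rounded 5 mm.
- reader: The white reader that holds the bay, fixed; 155 (x) by 174 (y) mm, front towards the robot; place and heading (up to 15 deg) vary. Origin on the worktop straight below the bay's origin. The bay block is 46 mm thick (bay x); its sloping face runs from bay y = +41 to -115 mm, with steel rails along y at bay x = +-20 to 23, up to bay z = 55.5 mm. A housing 94 mm high stands behind it.
- shutter (a joint): Flat steel shutter over the bay mouth, 39 by 74 by 3 mm, top side at bay z = 54 mm. Value in m: 0 closed, 0.076 fully open; grows as it slides along the bay's -y (robot's right). Friction about 1.5 N; stays where it is left. Starts shut or up to 12 mm open.
- shutter_tab (a point): Centre of the black tab on the shutter: 26 (bay x) by 12 (bay y) by 22 mm tall (bay z from 54 to 76 mm, this point at 65). Square to the sloping face, axes as the bay's; at bay y = -22 mm with the shutter closed, -98 mm fully open. Push it sideways or pinch it across its 12 mm.
- catch_ball (a joint): Steel ball, 16 mm diameter, in the bay's +y wall 21 mm above the floor, sprung inwards (12 N at 0, 17 N at 3 mm) and turning freely. Value in m: 0 = 5.5 mm into the pocket (bay empty, or ball in a notch), 0.002 to 0.005 = pushed back by a cartridge's side. A cartridge meets it 25 mm above the floor; passing takes about 10 N; it snaps into the notch in the last 8 mm.
- cartridge_mid (a point): Centre, half-way up, of the tall grey cartridge, 112 mm tall (z, up to its grip end), about 0.12 kg. Lower part 72 mm tall, 60 wide (y), 24 thick (x), foot rounded; on top a grip block 40 mm tall (z +16 to +56 mm), 44 wide (y), 20 thick (x). A 6 mm deep notch in both narrow sides, 34 mm below this point: fits either way round. Fully home, this point is at bay z = 56 mm.
- cartridge: The same tall cartridge; origin at the centre of its underside, axes as point cartridge_mid. It starts upright in one of the two pockets of the stand; which one varies. Fully home its underside is on the bay floor and 62 mm of it stand out of the mouth.
- short_mid (a point): Centre, half-way up, of the short grey cartridge: 86 mm tall, lower part 56 mm tall, 60 wide (y), 24 thick (x) with plain sides, grip block 30 mm tall, 44 by 20 mm. It starts upright in the stand's other pocket and stays there.
- stand: White storage block, fixed, 60 (x) by 200 (y) by 34 mm high, with two pockets of 27 by 63 mm, 24 deep, centred at y = +46 and -46 mm; the cartridges stand in them, feet 10 mm above the worktop. Origin: centre of its underside. Place and heading (up to 20 deg) vary.
Things that resemble listed ones, but are neither listed nor needed, are in the scene too. What is shaped like the cartridge but orange or yellow is not meant.

How it is judged:
On the way:
1. the shutter is slid fully open (at least 70 mm) while the cartridge is still outside the bay (value of joint shutter above 0.07 m and distance between cartridge_mid and bay above 0.09 m), for 0.1 s.
At the end, for the whole second after the job is handed in: Tall cartridge at rest in the bay: centre within 2.5 mm of its seated height and 4 mm sideways, in line to 4 degrees, ball sprung into its notch (joint under 2 mm); shutter over 65 mm open; short cartridge upright within 15 mm of its start (z of cartridge_mid in the frame of bay between 0.053 and 0.0585 m and x of cartridge_mid in the frame of bay between -0.004 and 0.004 m and y of cartridge_mid in the frame of bay between -0.004 and 0.004 m and angle between the z axis of cartridge_mid and the z axis of bay, either way round below 0.07 rad and value of joint catch_ball below 0.002 m and value of joint shutter above 0.065 m and linear speed of cartridge below 0.01 m/s and distance of short_mid from where it was at the start of the episode below 0.015 m and angle between short_mid's own z axis and vertical below 0.15 rad); the robot touches nothing.
It fails at once if the short cartridge is pulled out or knocked over (moved more than 25 mm) (distance of short_mid from where it was at the start of the episode above 0.025 m).
It also fails if it takes over 48 s, if anything falls off the work surface, if the arm or the gripper's body presses on something with over 40 N, if the wrist force passes 120 N, or if a joint passes its speed limit or range.

## Working session

There is one attempt and no reset: what is moved stays moved. The work goes in short steps, Python scripts to look and compute and a tool call to move; the robot and the scene stay as the last step left them, time stands still between calls to the robot, and variables do not carry over. Pictures are saved under pics/ and viewed, at most 10 in all, crops included, and the job is handed in when it is done.

Besides the shell and the picture viewer there is one more tool, called after "Request:" as name(argument=value, ...), one argument or row to a line, values as JSON. move_arm: Moves the arm, as the interface text tells. Its arguments: {"type":"object","properties":{"deltas":{"type":"array"}},"required":["deltas"]}

```bash
mkdir -p pics; ls; python3 - <<'E'
from cell import state, vision, ticket, r
import cv2, numpy as np
s=state(); print(s['time'],s['eef_pos'],s['tool_rot'],s['gripper_width'],r.nose_length)
ims=[]
for c in ('side','top'):
    d=vision.capture(c); ims.append(d['img']); np.savez('pics/'+c+'.npz',**d)
    print(c,d['mtx'].tolist(),np.round(d['R'],3).tolist(),np.round(d['t'],3).tolist())
    for n in ('bay','reader','shutter','shutter_tab','cartridge','short_mid','stand'):
        print(n,[(np.round(x['box']).tolist(),round(x['p'],2)) for x in vision.recognise(n,c)][:4])
    cv2.imwrite(f'pics/{c}0.png',d['img'][:,:,::-1])
E
```

```text
pics
0.0 [ 0.15323904 -0.47543277  0.3030086 ] [-3.10143704e+00 -4.87498521e-01  5.42703547e-04] 1.0017767867428005 0.0726
side [[394.1335248158471, 0.0, 322.10731004734305], [0.0, 394.1335248158471, 202.3628378348239], [0.0, 0.0, 1.0]] [[0.998, -0.062, 0.013], [-0.028, -0.606, -0.795], [0.057, 0.793, -0.607]] [-0.521, 0.172, 0.768]
bay [([328.0, 277.0, 379.0, 382.0], 0.92)]
reader [([322.0, 275.0, 430.0, 400.0], 0.57)]
shutter [([338.0, 276.0, 361.0, 315.0], 0.86)]
shutter_tab [([336.0, 280.0, 359.0, 315.0], 0.67)]
cartridge [([266.0, 175.0, 297.0, 218.0], 0.96), ([267.0, 128.0, 287.0, 170.0], 0.79), ([260.0, 156.0, 273.0, 191.0], 0.55), ([319.0, 145.0, 333.0, 170.0], 0.51)]
short_mid [([317.0, 176.0, 331.0, 208.0], 0.74)]
stand [([310.0, 169.0, 341.0, 225.0], 0.82)]
top [[362.7556437152756, 0.0, 318.80593615610144], [0.0, 362.7556437152756, 205.71902755530562], [0.0, 0.0, 1.0]] [[-0.015, -1.0, -0.014], [-0.992, 0.017, -0.124], [0.124, 0.012, -0.992]] [0.17, 0.545, 0.884]
bay [([405.0, 179.0, 479.0, 212.0], 0.94)]
reader [([402.0, 145.0, 485.0, 219.0], 0.7)]
shutter []
shutter_tab [([414.0, 187.0, 446.0, 206.0], 0.56)]
cartridge [([246.0, 259.0, 277.0, 274.0], 0.83), ([191.0, 248.0, 227.0, 271.0], 0.83), ([292.0, 237.0, 311.0, 260.0], 0.73), ([237.0, 193.0, 317.0, 229.0], 0.58)]
short_mid [([281.0, 206.0, 308.0, 217.0], 0.7)]
stand [([236.0, 194.0, 318.0, 229.0], 0.66)]
```

```bash
python3 - <<'E'
import cv2
a=cv2.imread('pics/top0.png')[120:300,160:520]; cv2.imwrite('pics/top1.png',cv2.resize(a,None,fx=2.2,fy=2.2,interpolation=2))
a=cv2.imread('pics/side0.png')[100:400,200:480]; cv2.imwrite('pics/side1.png',cv2.resize(a,None,fx=2,fy=2,interpolation=2))
E
```

```text
(no output)
```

View pics/top1.png

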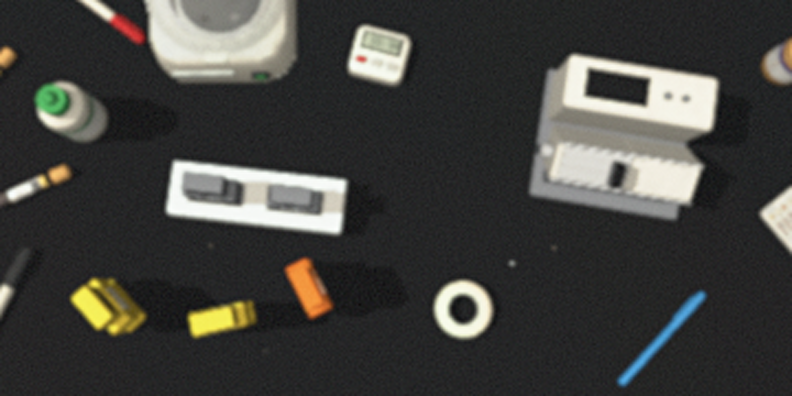

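View pics/side1.png

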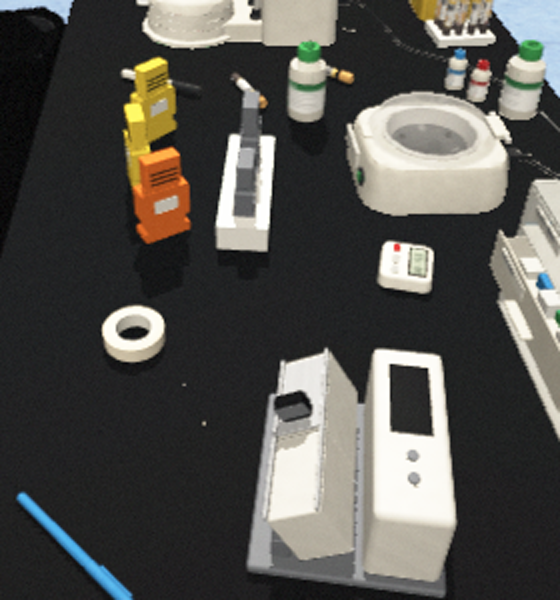

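The top crop shows the stand at about (167–347, 160–234). The tall cartridge is in its left (+y) pocket at about (205,185), and the short one is at (295,197). The reader is at (530–720, 55–218) with its black tab at (620,175). In the side crop the tall one stands farther away, at (250,115). The yellow and orange cartridges are decoys and are not meant.

```bash
cat > h.py <<'E'
import numpy as np, cv2
from scipy.spatial.transform import Rotation as Ro
from scipy.optimize import least_squares
def proj(d,X,fish=False):
    c=np.atleast_2d(X)@d['R'].T+d['t']; K=d['mtx']
    n=c[:,:2]/c[:,2:]
    if fish:
        rr=np.hypot(c[:,0],c[:,1]); n=c[:,:2]*(np.arctan2(rr,c[:,2])/np.maximum(rr,1e-9))[:,None]
    return n*[K[0,0],K[1,1]]+K[:2,2]
Rb=np.array([[.75**.5,0,-.5],[0,1,0],[.5,0,.75**.5]])
def rz(a): return Ro.from_euler('z',a).as_matrix()
def bay(p,X): # p=(x,y,yaw), X in bay mm
    return (np.atleast_2d(X)/1e3@Rb.T+[0,0,.03])@rz(p[2]).T+[p[0],p[1],0]
def flat(p,X): return np.atleast_2d(X)/1e3@rz(p[2]).T+[p[0],p[1],0]
def fit(f,obs,p0):
    # obs: list of (cam, fish, X, px)
    g=lambda p:np.concatenate([(proj(d,f(p,X),fi)-px).ravel() for d,fi,X,px in obs])
    s=least_squares(g,p0,loss='soft_l1'); return s.x,g(s.x).reshape(-1,2)
E
python3 - <<'E'
from h import *
T=dict(np.load('pics/top.npz'));S=dict(np.load('pics/side.npz'))
t=lambda a:np.array(a)/2.2+[160,120]; s=lambda a:np.array(a)/2+[200,100]
F=[[23,41,55.5],[23,-115,55.5],[-23,-115,55.5],[-23,41,55.5]]
p,e=fit(bay,[(T,0,F,t([[553,143],[702,163],[693,204],[546,185]])),(S,0,F,s([[328,349],[314,512],[270,522],[283,362]]))],[.45,-.3,0])
print('reader',p,e.round(1).tolist())
G=[[30,100,34],[30,-100,34],[-30,-100,34],[-30,100,34]]
q,e=fit(flat,[(T,0,G,t([[174,160],[347,179],[342,234],[167,213]])),(S,0,G,s([[274,138],[268,238],[217,236],[231,136]]))],[.45,.2,0])
print('stand',q,e.round(1).tolist())
for nm,d in(('top',T),('side',S)):
    im=d['img'][:,:,::-1].copy(); im=cv2.resize(im,None,fx=2,fy=2)
    B=[F]+[[[13,31,50],[13,-31,50],[-13,-31,50],[-13,31,50]]]+[[[-13,-16,76],[13,-16,76],[13,-28,76],[-13,-28,76]]]
    for X in B: cv2.polylines(im,[(2*proj(d,bay(p,X))).astype(int)],True,(0,0,255),1)
    for X in [G,[[10,68,122],[10,24,122],[-10,24,122],[-10,68,122]],[[10,-68,96],[10,-24,96],[-10,-24,96],[-10,-68,96]]]: cv2.polylines(im,[(2*proj(d,flat(q,X))).astype(int)],True,(0,255,0),1)
    cv2.imwrite(f'pics/ov_{nm}.png',im[300:500,400:1000] if nm=='top' else im[240:800,500:840])
a=cv2.imread('pics/ov_top.png');b=cv2.imread('pics/ov_side.png')
c=np.zeros((560,800,3),np.uint8);c[:200,:460]=a[:,:460];c[200:400,:460]=0;c[210:410,:240]=a[:,360:600];c[:,460:]=b;cv2.imwrite('pics/ov.png',c)
E
```

```text
reader [ 0.58968642 -0.11168515 -0.18145562] [[3.6, -1.1], [1.2, 0.3], [-0.6, -0.8], [2.2, -2.6], [-0.8, -0.1], [2.3, -1.1], [-3.6, -0.5], [-1.4, -0.1]]
stand [ 0.54206552  0.26626149 -0.12627442] [[1.1, 0.0], [0.3, -0.2], [-0.1, -1.7], [1.1, -0.8], [-0.3, -0.2], [-0.2, -3.6], [-0.7, -3.9], [-0.8, -0.2]]
```

View pics/ov.png

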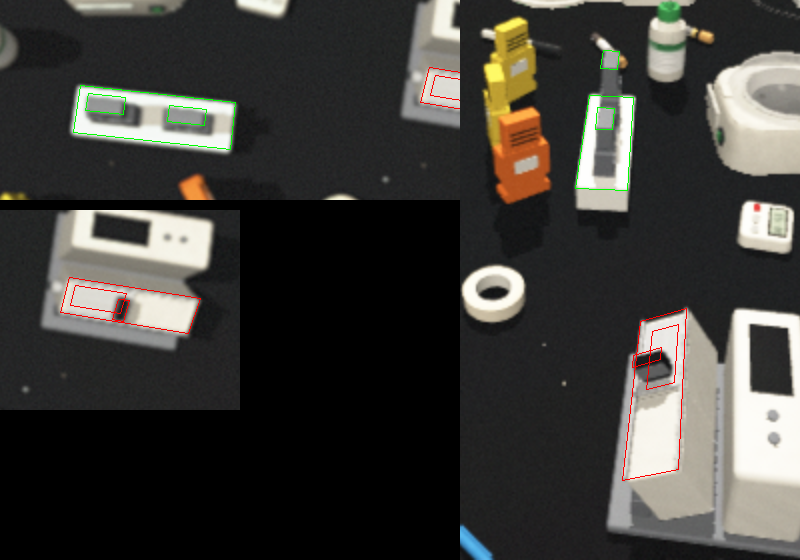

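The overlay fits: the green outlines sit on the stand and on both grips, with the tall one in the +y pocket (its 122 mm top matches). The red outline fits the sloping face to about 3 px. Next I go above the bay for a close look.

```bash
cat >> h.py <<'E'
def Rbay(p): return rz(p[2])@Rb@np.diag([1,-1,-1.])
def Rst(q): return rz(q[2])@np.diag([1,-1,-1.])
def delta(Rt,Xt,s=None):
    from cell import state
    s=s or state(); R0=Ro.from_rotvec(s['tool_rot']).as_matrix()
    print('delta',Ro.from_matrix(R0.T@Rt).as_rotvec().round(4),(R0.T@(np.array(Xt)-s['eef_pos'])).round(4),'deg',np.degrees(Ro.from_matrix(R0.T@Rt).magnitude()).round(1))
E
python3 - <<'E'
from h import *
p=[.5897,-.1117,-.1815]
delta(Rbay(p),bay(p,[0,-5,215])[0])
print(bay(p,[0,-5,215]))
E
```

```text
delta [-0.1291  0.5128  0.4819] [ 0.4299 -0.2593  0.0877] deg 41.0
[[ 0.48306326 -0.09721357  0.21619546]]
```

Request:
move_arm(
  deltas=[
    [-0.129, 0.513, 0.482, 0.43, -0.259, 0.088, -1],
    [-0.129, 0.513, 0.482, 0.43, -0.259, 0.088, -1],
    [-0.129, 0.513, 0.482, 0.43, -0.259, 0.088, -1],
    [-0.129, 0.513, 0.482, 0.43, -0.259, 0.088, -1],
    [-0.129, 0.513, 0.482, 0.43, -0.259, 0.088, -1],
    [-0.129, 0.513, 0.482, 0.43, -0.259, 0.088, -1],
    [-0.129, 0.513, 0.482, 0.43, -0.259, 0.088, -1],
    [-0.129, 0.513, 0.482, 0.43, -0.259, 0.088, -1],
    [-0.129, 0.513, 0.482, 0.43, -0.259, 0.088, -1],
    [-0.129, 0.513, 0.482, 0.43, -0.259, 0.088, -1],
  ],
)

```text
time: 2.05
eef_pos: [0.4831, -0.0969, 0.2155]
tool_rot: [2.979, -0.268, 0.796]
wrist_force: [0.1, -0.3, 0.1]
gripper_width: 0.005
gripper_force: 0.0
```

```bash
python3 - <<'E'
from h import *
from cell import vision,state
p=[.5897,-.1117,-.1815]
s=state();print(s['time'],s['eef_pos'],s['gripper_width']);delta(Rbay(p),bay(p,[0,-5,215])[0])
d=vision.capture('wrist');np.savez('pics/w1.npz',**d)
im=cv2.resize(d['img'][:,:,::-1],None,fx=1.25,fy=1.25)
F=[[23,41,55.5],[23,-115,55.5],[-23,-115,55.5],[-23,41,55.5]]
cv2.polylines(im,[(1.25*proj(d,bay(p,F),True)).astype(int)],True,(0,0,255),1)
print(d['mtx'][0],d['mtx'][1],(1.25*proj(d,bay(p,F),True)).round())
cv2.imwrite('pics/w1.png',im)
E
```

```text
2.05 [ 0.48310626 -0.09686973  0.21553582] 0.0051808674869291355
delta [-0.0007  0.0011  0.0016] [ 0.0003  0.0003 -0.0006] deg 0.1
[309.70691629   0.         329.56229634] [  0.         309.70691629 195.03954046] [[340. 214.]
 [583. 216.]
 [573. 281.]
 [344. 282.]]
```

View pics/w1.png

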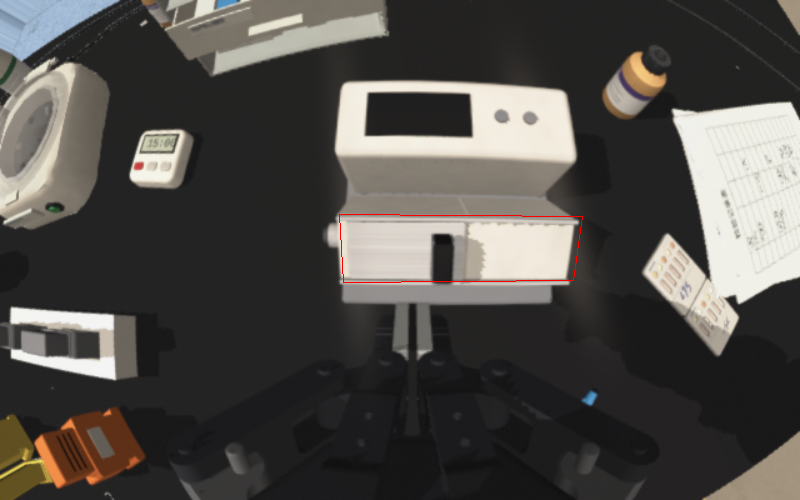

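The wrist view shows the face spanning about (339,215)–(578,283), with the tab at (443,258). The prediction is off by only a few px, so I refine it with an enlarged crop.

```bash
python3 - <<'E'
import numpy as np,cv2
d=np.load('pics/w1.npz');im=d['img'][165:235,265:468,::-1]
cv2.imwrite('pics/w1c.png',cv2.resize(im,(796,280),interpolation=cv2.INTER_CUBIC)); print(796/203)
E
```

```text
3.9211822660098523
```

View pics/w1c.png

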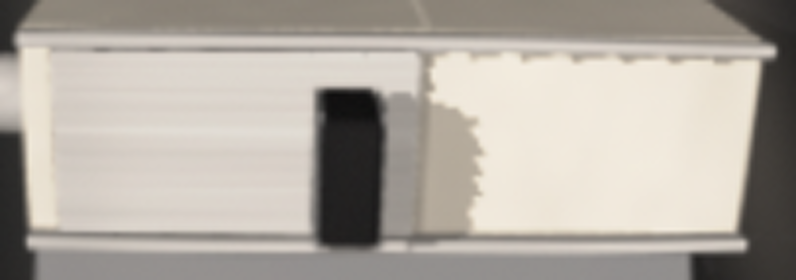

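```bash
python3 - <<'E'
from h import *
W=dict(np.load('pics/w1.npz'))
w=lambda a:np.array(a)/[3.921,4]+[265,165]
F=[[23,41,55.5],[23,-115,55.5],[-23,-115,55.5],[-23,41,55.5]]
p,e=fit(bay,[(W,1,F,w([[17,34],[776,45],[747,248],[27,247]]))],[.59,-.11,-.18])
print('reader',p,e.round(2).tolist())
# with free height to check consistency
f4=lambda p,X: bay(p,X)+[0,0,p[3]]
print(fit(f4,[(W,1,F,w([[17,34],[776,45],[747,248],[27,247]]))],[.59,-.11,-.18,0])[0])
# shutter open value from right edge, left edge, tab
for n,X in (('L',[[0,37-s,54] for s in (0,3,6)]),('R',[[0,-37-s,54] for s in (0,3,6)]),('tabtopL',[[-13,-16-s,76] for s in (0,3,6)]),('tabtopR',[[-13,-28-s,76] for s in (0,3,6)])):
    print(n,((proj(W,bay(p,X),True)-[265,165])*[3.921,4]).round().tolist())
delta(Rbay(p),bay(p,[0,6,60+72.6])[0]); delta(Rbay(p),bay(p,[0,-86,60+72.6])[0])
E
```

```text
reader [ 0.58862378 -0.10907234 -0.18842478] [[-0.83, -0.56], [0.73, -0.48], [0.34, 0.46], [-0.14, 0.47]]
[ 0.5888683  -0.10927639 -0.18857069 -0.00168481]
L [[40.0, 141.0], [55.0, 142.0], [69.0, 142.0]]
R [[405.0, 145.0], [420.0, 145.0], [434.0, 145.0]]
tabtopL [[303.0, 251.0], [319.0, 251.0], [335.0, 251.0]]
tabtopR [[367.0, 251.0], [383.0, 251.0], [398.0, 251.0]]
delta [-0.0031  0.0009  0.0058] [-0.0007 -0.0145  0.0814] deg 0.4
delta [-0.0031  0.0009  0.0058] [-0.0012  0.0775  0.0811] deg 0.4
```

Request:
move_arm(
  deltas=[
    [-0.003, 0.001, 0.006, -0.001, -0.0145, 0.05, -1],
    [-0.003, 0.001, 0.006, -0.001, -0.0145, 0.078, -1],
    [-0.003, 0.001, 0.006, -0.001, -0.0145, 0.081, -1],
    [-0.003, 0.001, 0.006, -0.001, 0.0, 0.081, -1],
    [-0.003, 0.001, 0.006, -0.001, 0.015, 0.081, -1],
    [-0.003, 0.001, 0.006, -0.001, 0.03, 0.081, -1],
    [-0.003, 0.001, 0.006, -0.001, 0.045, 0.081, -1],
    [-0.003, 0.001, 0.006, -0.001, 0.056, 0.081, -1],
    [-0.003, 0.001, 0.006, -0.001, 0.062, 0.081, -1],
    [-0.003, 0.001, 0.006, -0.001, 0.062, 0.081, -1],
  ],
)

```text
time: 3.35
eef_pos: [0.5111, -0.1665, 0.1454]
tool_rot: [2.974, -0.283, 0.799]
wrist_force: [-0.1, -0.8, 0.1]
gripper_width: -0.001
gripper_force: 0.0
```

```bash
python3 - <<'E'
from h import *
from cell import vision,state
p=[.5887,-.1092,-.1885]
s=state();R=Rbay(p);print(s['time'],(R.T@np.array(s['wrist_force'])).round(1), 'bay pos',(R.T@(s['eef_pos']-bay(p,[0,0,0])[0])*1e3).round(1))
d=vision.capture('wrist');np.savez('pics/w2.npz',**d)
def to(n,X): print(n,proj(d,bay(p,X),True).round(1).tolist())
to('Ledge 65,70,73,76',[[0,37-k,54] for k in(65,70,73,76)])
to('tabL top 65.. ',[[13,-16-k,76] for k in(65,70,73,76)])
cv2.imwrite('pics/w2.png',cv2.resize(d['img'][100:280,200:500,::-1],None,fx=2.6,fy=2.6,interpolation=2))
E
```

```text
3.35 [ 0.1  0.8 -0.1] bay pos [   1.    70.8 -132.7]
Ledge 65,70,73,76 [[254.2, 250.8], [262.8, 251.1], [268.1, 251.2], [273.3, 251.3]]
tabL top 65..  [[352.7, 250.6], [363.3, 250.5], [369.7, 250.4], [376.0, 250.3]]
```

View pics/w2.png

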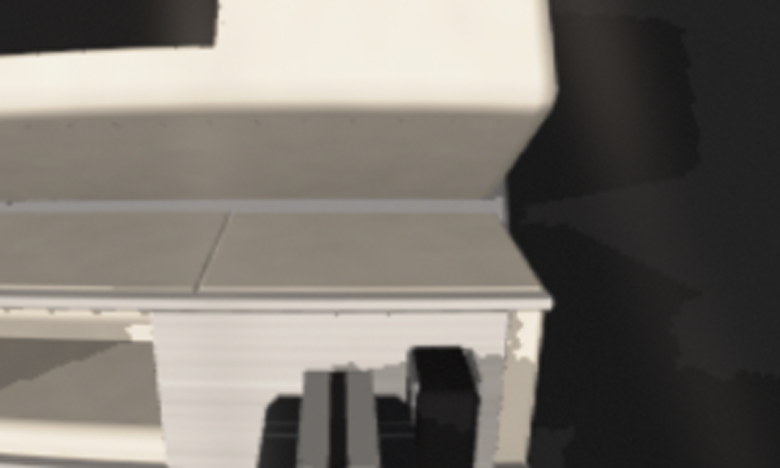

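The shutter's left edge is at about (160,393) in the crop, so it is about 69 mm open. I push it the remaining few mm.

Request:
move_arm(
  deltas=[
    [0, 0, 0, 0, 0.004, 0, -1],
    [0, 0, 0, 0, 0.007, 0, -1],
    [0, 0, 0, 0, 0.009, 0, -1],
    [0, 0, 0, 0, 0.009, 0, -1],
  ],
)

```text
time: 3.9
eef_pos: [0.5094, -0.174, 0.1452]
tool_rot: [2.976, -0.28, 0.8]
wrist_force: [0.7, 2.8, -1.0]
gripper_width: -0.001
gripper_force: 1.6
```

```bash
python3 - <<'E'
from h import *
from cell import vision,state
p=[.5887,-.1092,-.1885]
s=state();R=Rbay(p);print(s['time'],(R.T@np.array(s['wrist_force'])).round(1), 'bay pos',(R.T@(s['eef_pos']-bay(p,[0,0,0])[0])*1e3).round(1))
d=vision.capture('wrist')
print(proj(d,bay(p,[[0,37-k,54] for k in(65,70,73,76)]),True).round(1).tolist())
g=d['img'].mean(2)[249:253].mean(0); print([(i,round(g[i+1]-g[i-1])) for i in range(215,300) if abs(g[i+1]-g[i-1])>15])
E
```

```text
3.9 [-0.4 -2.9  0.9] bay pos [   0.7   78.5 -132.6]
[[241.3, 249.7], [249.8, 250.0], [254.9, 250.1], [260.1, 250.3]]
[(248, 16), (249, 77), (250, 81), (251, 24), (260, -15)]
```

Request:
move_arm(
  deltas=[
    [0, 0, 0, 0, 0.003, 0, -1],
    [0, 0, 0, 0, 0.003, 0, -1],
  ],
)

```text
time: 4.2
eef_pos: [0.5093, -0.1747, 0.1452]
tool_rot: [2.982, -0.276, 0.802]
wrist_force: [2.5, 10.1, 0.6]
gripper_width: -0.001
gripper_force: 5.3
```

```bash
python3 - <<'E'
from h import *
from cell import vision,state
p=[.5887,-.1092,-.1885]
s=state();R=Rbay(p);print(s['time'],(R.T@np.array(s['wrist_force'])).round(1), 'bay pos',(R.T@(s['eef_pos']-bay(p,[0,0,0])[0])*1e3).round(1))
d=vision.capture('wrist')
print(proj(d,bay(p,[[0,37-k,54] for k in(65,70,73,76)]),True).round(1).tolist())
g=d['img'].mean(2)[249:253].mean(0); print([(i,round(g[i+1]-g[i-1])) for i in range(215,300) if abs(g[i+1]-g[i-1])>15])
E
```

```text
4.2 [  0.8 -10.4  -0.3] bay pos [   0.6   79.2 -132.6]
[[241.1, 249.2], [249.5, 249.5], [254.7, 249.7], [259.8, 249.9]]
[(248, 18), (249, 81), (250, 80), (251, 20)]
```

It hit a stop: 10 N and no further travel. My image estimate reads about 70 mm, so the frame may be off by a few mm in y. I back off and look at the open mouth.

Request:
move_arm(
  deltas=[
    [0, 0, 0, 0, -0.006, 0, -1],
    [0, 0, 0, 0, -0.02, -0.04, -1],
    [0, 0, 0, 0, -0.06, -0.09, -1],
    [0, 0, 0, 0, -0.075, -0.1, 0.5],
    [0, 0, 0, 0, -0.075, -0.1, 0.5],
    [0, 0, 0, 0, -0.075, -0.1, 0.5],
  ],
)

```text
time: 5.0
eef_pos: [0.4733, -0.0949, 0.2313]
tool_rot: [2.974, -0.282, 0.798]
wrist_force: [-0.6, -0.4, -0.1]
gripper_width: 0.638
gripper_force: 0.0
```

```bash
python3 - <<'E'
from h import *
from cell import vision,state
p=[.5887,-.1092,-.1885]
s=state();R=Rbay(p);print(s['time'],s['wrist_force'],s['gripper_width'], 'bay pos',(R.T@(s['eef_pos']-bay(p,[0,0,0])[0])*1e3).round(1))
d=vision.capture('wrist');np.savez('pics/w3.npz',**d)
im=cv2.resize(d['img'][155:235,260:460,::-1],None,fx=4,fy=4,interpolation=cv2.INTER_CUBIC)
def px(X): return ((proj(d,bay(p,X),True)-[260,155])*4)
M=[[13,31,50],[13,-31,50],[-13,-31,50],[-13,31,50]]
im2=im.copy()
cv2.polylines(im2,[px(M).astype(int)],True,(0,0,255),1)
cv2.polylines(im2,[px([[13,31,0],[13,-31,0],[-13,-31,0],[-13,31,0]]).astype(int)],True,(255,0,0),1)
cv2.line(im2,*px([[20,-39,54],[-20,-39,54]]).astype(int),(0,255,0),1)
cv2.imwrite('pics/w3.png',np.hstack([cv2.resize(np.vstack([im,im2]),None,fx=.9,fy=.9)]))
E
```

```text
5.0 [-0.63777507 -0.37606747 -0.13853701] 0.638492027102559 bay pos [ 2.000e-01  7.600e+00 -2.323e+02]
```

View pics/w3.png

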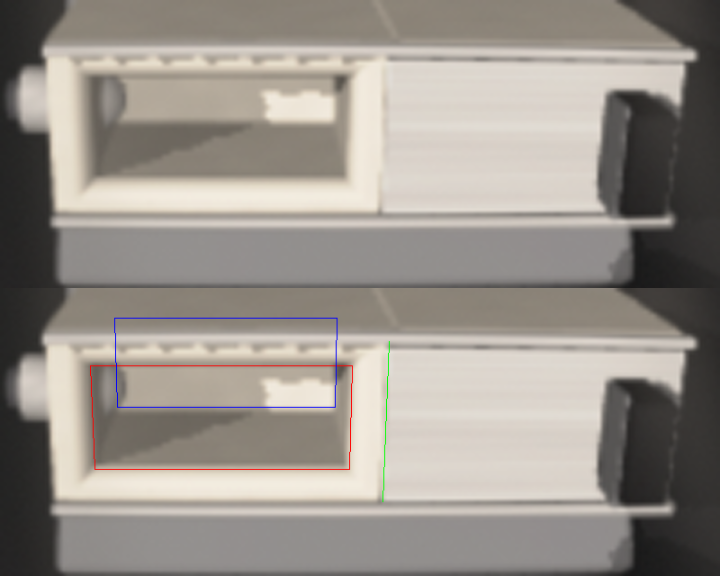

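The mouth and the shutter edge fit the model now: the green 76 mm line lies on the shutter edge, and the pocket is at (95–347, 75–178). The shutter is therefore fully open. Before trusting the frame I check the close-range mismatch seen in w2.

```bash
python3 - <<'E'
from h import *
p=[.5887,-.1092,-.1885]
for n,o,k in(('w2',[200,100],2.6),('w3',[260,155],3.6)):
    d=dict(np.load(f'pics/{n}.npz'))
    C=-d['R'].T@d['t']; print(n,'cam in bay',(Rbay(p).T@(C-bay(p,[0,0,0])[0])*1e3*[1,-1,-1]).round(), 'cam rot in bay',Ro.from_matrix(d['R']@Rbay(p)).as_rotvec().round(3))
    for q,X in(('tab top rear L/R 76',[[13,-92,76],[13,-104,76]]),('rail rear y -115',[[23,-115,55.5],[20,-115,55.5]]),('edge rear',[[20,-39,54],[0,-39,54]]),('housing?',[[23,41,55.5]])):
        print(q,((proj(d,bay(p,X),True)-o)*k).round().tolist())
E
```

```text
w2 cam in bay [ 84. -70. 203.] cam rot in bay [ 0.257  0.258 -1.556]
tab top rear L/R 76 [[458.0, 391.0], [522.0, 389.0]]
rail rear y -115 [[558.0, 296.0], [556.0, 309.0]]
edge rear [[184.0, 307.0], [191.0, 393.0]]
housing? [[-154.0, 291.0]]
w3 cam in bay [ 83.  -7. 302.] cam rot in bay [ 0.258  0.259 -1.555]
tab top rear L/R 76 [[635.0, 112.0], [684.0, 112.0]]
rail rear y -115 [[700.0, 47.0], [698.0, 59.0]]
edge rear [[389.0, 54.0], [386.0, 136.0]]
housing? [[42.0, 43.0]]
```

The close-range edge was the pocket lip, not the shutter, so the shutter is at 76 mm and the frame is good to about 1 mm. Now to the stand.

```bash
python3 - <<'E'
from h import *
q=[.5421,.2663,-.1263]
c=flat(q,[0,46,0])[0]; print(c); delta(Rst(q),[c[0],c[1],.26])
E
```

```text
[0.54789437 0.3119336  0.        ]
delta [ 0.0167 -0.5229 -0.0617] [ 0.0117 -0.4138 -0.0269] deg 30.2
```

Request:
move_arm(
  deltas=[
    [0.0, 0.0, 0.0, 0.0, -0.06, -0.06, 0.6],
    [0.0167, -0.523, -0.062, 0.012, -0.414, -0.027, 0.6],
    [0.0167, -0.523, -0.062, 0.012, -0.414, -0.027, 0.6],
    [0.0167, -0.523, -0.062, 0.012, -0.414, -0.027, 0.6],
    [0.0167, -0.523, -0.062, 0.012, -0.414, -0.027, 0.6],
    [0.0167, -0.523, -0.062, 0.012, -0.414, -0.027, 0.6],
    [0.0167, -0.523, -0.062, 0.012, -0.414, -0.027, 0.6],
    [0.0167, -0.523, -0.062, 0.012, -0.414, -0.027, 0.6],
    [0.0167, -0.523, -0.062, 0.012, -0.414, -0.027, 0.6],
    [0.0167, -0.523, -0.062, 0.012, -0.414, -0.027, 0.6],
  ],
)

```text
time: 6.3
eef_pos: [0.5218, -0.0098, 0.2629]
tool_rot: [-3.094, 0.06, -0.002]
wrist_force: [-0.2, -0.1, 0.3]
gripper_width: 0.797
gripper_force: 0.0
```

```bash
python3 - <<'E'
from h import *
from cell import vision,state
q=[.5421,.2663,-.1263]
s=state();print(s['time'],s['eef_pos'],s['gripper_width'])
d=vision.capture('wrist');np.savez('pics/w4.npz',**d)
G=[[30,100,34],[30,-100,34],[-30,-100,34],[-30,100,34]]
P=[G,[[10,68,122],[10,24,122],[-10,24,122],[-10,68,122]],[[12,76,82],[12,16,82],[-12,16,82],[-12,76,82]],[[10,-68,96],[10,-24,96],[-10,-24,96],[-10,-68,96]]]
im=cv2.resize(d['img'][110:310,160:500,::-1],None,fx=2.3,fy=2.3,interpolation=cv2.INTER_CUBIC)
for X in P: print(((proj(d,flat(q,X),True)-[160,110])*2.3).round().tolist())
cv2.imwrite('pics/w4.png',im)
E
```

```text
6.3 [ 0.52178006 -0.00979001  0.26294511] 0.7974339520980068
[[-219.0, 78.0], [46.0, 90.0], [52.0, 209.0], [-207.0, 174.0]]
[[-296.0, 156.0], [-249.0, 163.0], [-242.0, 204.0], [-289.0, 194.0]]
[[-250.0, 130.0], [-184.0, 136.0], [-178.0, 183.0], [-244.0, 173.0]]
[[-81.0, 162.0], [-150.0, 154.0], [-144.0, 196.0], [-76.0, 206.0]]
```

View pics/w4.png

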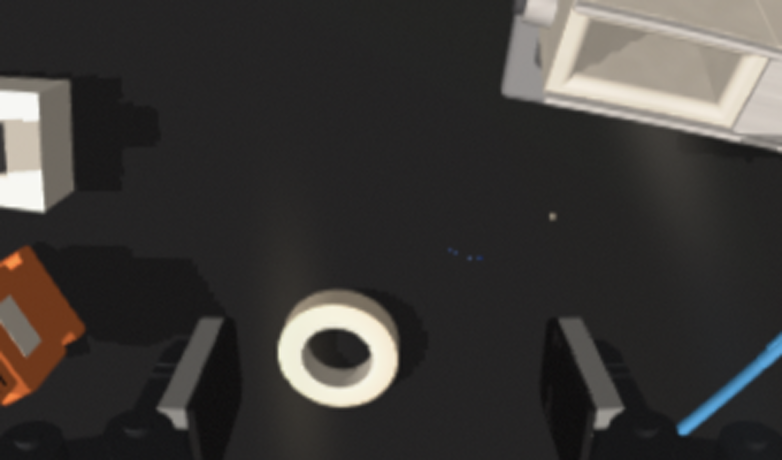

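The arm is still on its way: this view shows only the stand's right end at (40,145) on the left. I continue to the stand.

```bash
python3 - <<'E'
from h import *
delta(Rst([0,0,-.1263]),[.5479,.3119,.26])
E
```

```text
delta [-0.0475  0.0015  0.0876] [ 0.0133 -0.3219  0.0182] deg 5.7
```

Request:
move_arm(
  deltas=[
    [-0.0475, 0.0015, 0.088, 0.013, -0.322, 0.018, 0.6],
    [-0.0475, 0.0015, 0.088, 0.013, -0.322, 0.018, 0.6],
    [-0.0475, 0.0015, 0.088, 0.013, -0.322, 0.018, 0.6],
    [-0.0475, 0.0015, 0.088, 0.013, -0.322, 0.018, 0.6],
    [-0.0475, 0.0015, 0.088, 0.013, -0.322, 0.018, 0.6],
    [-0.0475, 0.0015, 0.088, 0.013, -0.322, 0.018, 0.6],
    [-0.0475, 0.0015, 0.088, 0.013, -0.322, 0.018, 0.6],
    [-0.0475, 0.0015, 0.088, 0.013, -0.322, 0.018, 0.6],
  ],
)

```text
time: 7.35
eef_pos: [0.5327, -0.0098, 0.2601]
tool_rot: [-3.094, 0.059, 0.003]
wrist_force: [0.6, -0.2, 0.3]
gripper_width: 0.796
gripper_force: 0.0
```

```bash
python3 - <<'E'
from h import *
from cell import vision,state
q=[.5421,.2663,-.1263]
s=state();print(s['time'],s['eef_pos'],s['gripper_width'],s['q'])
d=vision.capture('wrist');np.savez('pics/w5.npz',**d)
G=[[30,100,34],[30,-100,34],[-30,-100,34],[-30,100,34]]
P=[G,[[10,68,122],[10,24,122],[-10,24,122],[-10,68,122]],[[12,76,82],[12,16,82],[-12,16,82],[-12,76,82]],[[10,-68,96],[10,-24,96],[-10,-24,96],[-10,-68,96]]]
o=np.array([210,110]);im=cv2.resize(d['img'][110:260,210:470,::-1],None,fx=3,fy=3,interpolation=cv2.INTER_CUBIC)
for X in P:
    x=(proj(d,flat(q,X),True)-o)*3; print(x.round().tolist()); cv2.polylines(im,[x.astype(int)],True,(0,0,255),1)
cv2.imwrite('pics/w5.png',im)
E
```

```text
7.35 [ 0.53270069 -0.00983364  0.2601429 ] 0.7962579050243426 [-0.03899897  0.32947336  0.01012143  1.25459863  0.0474121   3.1405733 ]
[[-436.0, 124.0], [-90.0, 146.0], [-81.0, 299.0], [-419.0, 249.0]]
[[-535.0, 232.0], [-474.0, 243.0], [-464.0, 295.0], [-525.0, 281.0]]
[[-476.0, 195.0], [-390.0, 206.0], [-381.0, 266.0], [-467.0, 250.0]]
[[-255.0, 244.0], [-345.0, 232.0], [-336.0, 286.0], [-247.0, 301.0]]
```

View pics/w5.png

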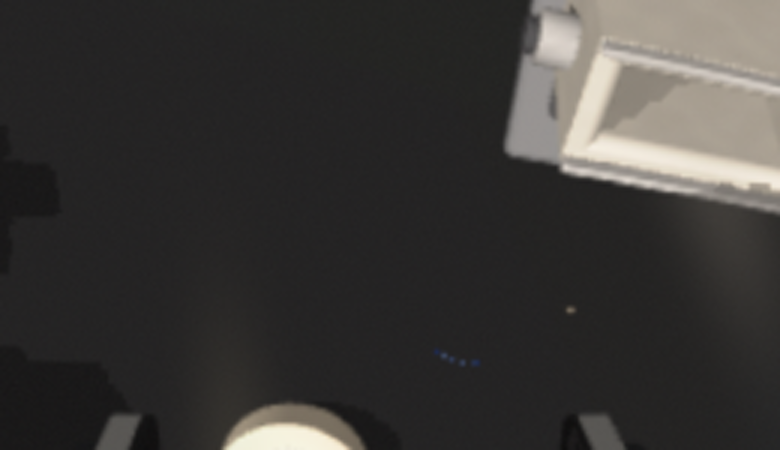

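The last joint is at its limit (3.14). I flip the tool half a turn, since the grasp is symmetric, turning it negative while travelling.

Request:
move_arm(
  deltas=[
    [0, 0, -0.18, 0, -0.03, -0.02, 0.6],
    [0, 0, -0.36, 0, -0.06, -0.04, 0.6],
    [0, 0, -0.54, 0, -0.09, -0.04, 0.6],
    [0, 0, -0.72, 0, -0.12, -0.04, 0.6],
    [0, 0, -0.9, 0, -0.15, -0.04, 0.6],
    [0, 0, -1.08, 0, -0.18, -0.04, 0.6],
    [0, 0, -1.26, 0, -0.21, -0.04, 0.6],
    [0, 0, -1.44, 0, -0.24, -0.04, 0.6],
    [0, 0, -1.62, 0, -0.27, -0.04, 0.6],
    [0, 0, -1.8, 0, -0.3, -0.04, 0.6],
  ],
)

```text
time: 8.65
eef_pos: [0.5441, 0.2887, 0.3143]
tool_rot: [-1.972, -2.405, -0.056]
wrist_force: [0.5, 0.0, 1.4]
gripper_width: 0.799
gripper_force: 0.0
```

```bash
python3 - <<'E'
from h import *
from cell import state
s=state();print(s['time'],s['q'],s['eef_pos'])
delta(Rst([0,0,-.1263])@np.diag([-1,-1,1.]),[.5479,.3119,.26])
E
```

```text
8.65 [0.47169878 0.46068533 0.3475829  1.43727783 0.04285348 1.84590995] [0.54413505 0.28867041 0.31432864]
delta [ 0.0361 -0.0356 -1.2472] [0.0195 0.0078 0.0554] deg 71.5
```

Request:
move_arm(
  deltas=[
    [0.036, -0.036, -1.247, 0.0195, 0.008, 0.055, 0.6],
    [0.036, -0.036, -1.247, 0.0195, 0.008, 0.055, 0.6],
    [0.036, -0.036, -1.247, 0.0195, 0.008, 0.055, 0.6],
    [0.036, -0.036, -1.247, 0.0195, 0.008, 0.055, 0.6],
    [0.036, -0.036, -1.247, 0.0195, 0.008, 0.055, 0.6],
    [0.036, -0.036, -1.247, 0.0195, 0.008, 0.055, 0.6],
    [0.036, -0.036, -1.247, 0.0195, 0.008, 0.055, 0.6],
    [0.036, -0.036, -1.247, 0.0195, 0.008, 0.055, 0.6],
  ],
)

```text
time: 9.65
eef_pos: [0.5482, 0.311, 0.2603]
tool_rot: [-0.21, -3.135, 0.0]
wrist_force: [-0.3, 0.7, 1.1]
gripper_width: 0.798
gripper_force: 0.0
```

```bash
cat > look.py <<'E'
from h import *
from cell import vision,state
s=state();print(s['time'],s['eef_pos'],np.round(s['q'],2))
d=vision.capture('wrist');np.savez('pics/w6.npz',**d)
for n in('cartridge','short_mid','stand'):
    for x in vision.cut_out(n,'wrist')[:3]:
        m=x['mask'].astype(np.uint8); c=max(cv2.findContours(m,0,2)[0],key=cv2.contourArea); print(n,round(x['p'],2),np.round(x['box']).tolist(),m.sum(), cv2.minAreaRect(c))
q=[.5421,.2663,-.1263]
P={'stand':[[30,100,34],[30,-100,34],[-30,-100,34],[-30,100,34]],'tall':[[10,68,122],[10,24,122],[-10,24,122],[-10,68,122]],'sh':[[12,76,82],[12,16,82],[-12,16,82],[-12,76,82]],'short':[[10,-68,96],[10,-24,96],[-10,-24,96],[-10,-68,96]]}
for n,X in P.items(): print(n,proj(d,flat(q,X),True).round(1).tolist())
E
python3 look.py
```

```text
9.65 [0.54821781 0.31102602 0.26026301] [ 0.52  0.52  0.31  1.36 -0.    0.65]
cartridge 0.83 [155.0, 50.0, 247.0, 118.0] 3910 ((198.86325073242188, 84.59300231933594), (80.93956756591797, 60.89487075805664), 55.784297943115234)
cartridge 0.74 [264.0, 0.0, 340.0, 60.0] 3355 ((301.4000244140625, 24.20000457763672), (51.861351013183594, 72.73236846923828), 71.56504821777344)
cartridge 0.73 [401.0, 1.0, 491.0, 69.0] 4060 ((447.9753723144531, 32.16576385498047), (70.97628784179688, 67.25997924804688), 47.121097564697266)
short_mid 0.74 [200.0, 164.0, 277.0, 209.0] 2741 ((238.5, 186.5), (43.0, 73.0), 90.0)
stand 0.73 [197.0, 142.0, 390.0, 208.0] 6411 ((292.5, 173.5), (63.0, 195.0), 90.0)
stand [[382.0, 206.0], [196.1, 206.6], [189.0, 152.7], [384.6, 148.6]]
tall [[359.5, 223.8], [299.9, 224.2], [298.7, 198.7], [360.3, 198.3]]
sh [[364.5, 206.7], [294.8, 207.2], [293.6, 180.4], [365.3, 180.0]]
short [[198.1, 210.8], [245.8, 211.1], [243.4, 188.2], [194.8, 188.8]]
```

```bash
python3 - <<'E'
from h import *
d=np.load('pics/w6.npz');g=d['img'].mean(2)
print('col330',[int(x) for x in g[135:245,325:335].mean(1)])
print('row211',[int(x) for x in g[208:215,285:375].mean(0)])
print('stand L col215',[int(x) for x in g[140:225,205:210].mean(1)])
print('row 200',[int(x) for x in g[198:203,180:210].mean(0)],[int(x) for x in g[160:165,370:400].mean(0)])
E
```

```text
col330 [40, 39, 40, 40, 39, 40, 61, 133, 152, 153, 153, 163, 215, 244, 249, 250, 250, 250, 250, 250, 250, 250, 250, 250, 250, 249, 247, 230, 169, 112, 83, 79, 77, 85, 132, 151, 152, 151, 154, 170, 144, 89, 82, 101, 136, 139, 116, 84, 55, 44, 44, 46, 46, 55, 47, 62, 79, 80, 79, 80, 84, 106, 139, 148, 153, 155, 155, 155, 155, 155, 154, 154, 154, 154, 154, 154, 154, 154, 153, 153, 153, 153, 153, 153, 152, 133, 92, 48, 40, 40, 40, 40, 40, 40, 40, 40, 40, 39, 40, 40, 40, 40, 40, 40, 40, 40, 40, 40, 39, 40]
row211 [70, 70, 69, 68, 67, 65, 63, 61, 59, 58, 56, 54, 52, 50, 49, 47, 46, 45, 44, 43, 42, 47, 80, 116, 141, 152, 154, 154, 154, 154, 154, 154, 154, 154, 154, 153, 153, 154, 154, 153, 154, 153, 154, 154, 154, 154, 154, 154, 154, 154, 154, 154, 154, 154, 154, 154, 154, 154, 154, 154, 154, 154, 154, 154, 154, 154, 154, 154, 154, 154, 154, 154, 154, 154, 154, 154, 154, 154, 154, 154, 152, 137, 100, 50, 40, 40, 40, 40, 40, 40]
stand L col215 [40, 40, 40, 42, 62, 111, 144, 152, 154, 170, 220, 248, 250, 250, 250, 250, 250, 250, 250, 250, 250, 249, 250, 249, 250, 250, 250, 249, 244, 230, 210, 203, 191, 167, 139, 143, 157, 158, 146, 147, 150, 147, 138, 121, 98, 86, 94, 132, 149, 153, 155, 155, 154, 155, 154, 154, 154, 154, 154, 154, 153, 147, 136, 123, 110, 106, 106, 93, 70, 44, 40, 40, 40, 40, 40, 40, 40, 39, 39, 40, 40, 40, 39, 39, 40]
row 200 [28, 28, 28, 28, 28, 28, 28, 27, 28, 28, 28, 28, 28, 28, 28, 28, 29, 28, 33, 81, 171, 203, 203, 174, 144, 141, 145, 151, 153, 153] [249, 250, 250, 250, 250, 250, 250, 250, 250, 250, 250, 250, 250, 250, 250, 250, 250, 250, 248, 220, 137, 58, 40, 40, 40, 40, 39, 40, 40, 40]
```

```bash
python3 - <<'E'
from h import *
d=dict(np.load('pics/w6.npz'));g=d['img'].mean(2)
def up(a,lo,th=97): # subpixel crossing
    for i in range(len(a)-1):
        if (a[i]-th)*(a[i+1]-th)<=0: return lo+i+(th-a[i])/(a[i+1]-a[i])
obs=[]
bot=[(u,up(g[212:235,u],212)) for u in range(315,360,6)]
top=[(u,up(g[205:185:-1,u],0,115)) for u in range(315,360,6)]; top=[(u,205-v) for u,v in top]
L=[(330-up(g[v,330:295:-1],0),v) for v in range(200,218,4)]; R=[(up(g[v,345:385],345),v) for v in range(200,218,4)]
print(np.polyfit(*zip(*bot),1),np.polyfit(*zip(*top),1),[np.round(a,1) for a,_ in L],[np.round(a,1) for a,_ in R])
def res(p):
    c=proj(d,flat(p,[[10,22,122],[10,-22,122],[-10,-22,122],[-10,22,122]]),True); o=[]
    for (a,b),pts in(((0,1),bot),((1,2),L),((2,3),top),((3,0),R)):
        t=c[b]-c[a];n=np.array([-t[1],t[0]])/np.hypot(*t); o+=list((np.array(pts)-c[a])@n)
    return np.array(o)
s=least_squares(res,[.548,.312,-.126],loss='soft_l1');p=s.x;print(p,res(p).round(1))
delta(Rst(p)@np.diag([-1,-1,1.]),[p[0],p[1],.155])
E
```

```text
Traceback (most recent call last):
TypeError: unsupported operand type(s) for -: 'int' and 'NoneType'
```

```bash
cat > tallfit.py <<'E'
from h import *
d=dict(np.load('pics/w6.npz'));g=d['img'].mean(2)
def up(a,th):
    for i in range(len(a)-1):
        if (a[i]-th)*(a[i+1]-th)<=0: return i+(th-a[i])/(a[i+1]-a[i])
    return np.nan
ok=lambda P:[x for x in P if np.isfinite(x).all()]
bot=ok([(u,212+up(g[212:235,u],97)) for u in range(315,360,6)])
top=ok([(u,205-up(g[205:185:-1,u],122)) for u in range(315,360,6)])
L=ok([(330-up(g[v,330:295:-1],97),v) for v in range(200,218,4)]); R=ok([(345+up(g[v,345:385],97),v) for v in range(200,218,4)])
print(len(top),np.polyfit(*zip(*bot),1),np.polyfit(*zip(*top),1),[np.round(a,1) for a,_ in L],[np.round(a,1) for a,_ in R])
def res(p):
    c=proj(d,flat(p,[[10,22,122],[10,-22,122],[-10,-22,122],[-10,22,122]]),True); o=[]
    for (a,b),pts in(((0,1),bot),((1,2),L),((2,3),top),((3,0),R)):
        t=c[b]-c[a];n=np.array([-t[1],t[0]])/np.hypot(*t); o+=list((np.array(pts)-c[a])@n)
    return np.array(o)
s=least_squares(res,[.548,.312,-.126],loss='soft_l1');p=s.x;print(p,res(p).round(1))
delta(Rst(p)@np.diag([-1,-1,1.]),[p[0],p[1],.155])
E
python3 tallfit.py
```

```text
8 [-9.65651289e-03  2.24188639e+02] [-2.73903456e-03  1.97386094e+02] [np.float64(306.3), np.float64(307.4), np.float64(307.5), np.float64(307.6)] [np.float64(367.3), np.float64(366.9), np.float64(366.7)]
[ 0.54668441  0.31767211 -0.12700273] [ 0.5  0.5  0.7  0.7  0.7  0.7  0.7  0.6 -0.2  0.6  0.6  0.6  0.5  0.5
  0.6  0.6  0.6  0.6  0.6  0.6  0.3  0.6  0.6]
delta [-0.0001  0.     -0.0067] [0.0025 0.0065 0.1053] deg 0.4
```

The cartridge is located to under 1 mm (its top face matches with even residuals). I descend and grip.

Request:
move_arm(
  deltas=[
    [0, 0, -0.007, 0.0025, 0.0065, 0.03, 0.6],
    [0, 0, -0.007, 0.0025, 0.0065, 0.07, 0.6],
    [0, 0, -0.007, 0.0025, 0.0065, 0.1, 0.6],
    [0, 0, -0.007, 0.0025, 0.0065, 0.105, 0.6],
    [0, 0, -0.007, 0.0025, 0.0065, 0.105, -1],
    [0, 0, -0.007, 0.0025, 0.0065, 0.105, -1],
    [0, 0, -0.007, 0.0025, 0.0065, 0.105, -1],
    [0, 0, -0.007, 0.0025, 0.0065, 0.105, -1],
    [0, 0, -0.007, 0.0025, 0.0065, 0.105, -1],
  ],
)

```text
time: 10.98
eef_pos: [0.5474, 0.3181, 0.1569]
tool_rot: [0.197, 3.133, 0.002]
wrist_force: [-0.4, -0.2, 5.5]
gripper_width: 0.508
gripper_force: 62.0
```

Request:
move_arm(
  deltas=[
    [0, 0, 0, 0, 0, -0.03, -1],
    [0, 0, 0, 0, 0, -0.08, -1],
    [0, 0, 0, 0, 0, -0.13, -1],
    [0, 0, 0, 0, 0, -0.165, -1],
    [0, 0, 0, 0, 0, -0.165, -1],
  ],
)

```text
time: 11.6
eef_pos: [0.5476, 0.3183, 0.3236]
tool_rot: [0.197, 3.13, 0.005]
wrist_force: [-0.1, 0.4, -1.3]
gripper_width: 0.51
gripper_force: 62.5
```

```bash
python3 - <<'E'
from h import *
from cell import vision,state
p=[.5887,-.1092,-.1885]
s=state();print(s['time'],s['eef_pos'],s['wrist_force'],s['gripper_width'],np.round(s['q'],2))
Rt=Rbay(p)@np.diag([-1,-1,1.]); X=bay(p,[0,0,147+75])[0]; print(X); delta(Rt,X)
E
```

```text
11.6 [0.54756824 0.31831486 0.32360621] [-0.10690906  0.43200286 -1.25930353] 0.5095135772382702 [ 0.53  0.51  0.45  1.5  -0.    0.65]
[ 0.47966621 -0.08840019  0.22225764]
delta [ 0.0204 -0.5184  0.0606] [ 0.017  -0.4124  0.0997] deg 29.9
```

Request:
move_arm(
  deltas=[
    [0.02, -0.518, 0.061, 0.017, -0.412, 0.04, -1],
    [0.02, -0.518, 0.061, 0.017, -0.412, 0.04, -1],
    [0.02, -0.518, 0.061, 0.017, -0.412, 0.04, -1],
    [0.02, -0.518, 0.061, 0.017, -0.412, 0.04, -1],
    [0.02, -0.518, 0.061, 0.017, -0.412, 0.04, -1],
    [0.02, -0.518, 0.061, 0.017, -0.412, 0.04, -1],
    [0.02, -0.518, 0.061, 0.017, -0.412, 0.04, -1],
    [0.02, -0.518, 0.061, 0.017, -0.412, 0.04, -1],
    [0.02, -0.518, 0.061, 0.017, -0.412, 0.08, -1],
    [0.02, -0.518, 0.061, 0.017, -0.412, 0.08, -1],
  ],
)

```text
time: 12.85
eef_pos: [0.4745, -0.0875, 0.2351]
tool_rot: [0.246, 2.625, -0.069]
wrist_force: [-1.1, -0.2, -2.1]
gripper_width: 0.509
gripper_force: 62.6
```

```bash
python3 - <<'E'
from h import *
from cell import vision,state
p=[.5887,-.1092,-.1885]
s=state();print(s['time'],s['eef_pos'],s['wrist_force'],s['gripper_width'],np.round(s['q'],2))
Rt=Rbay(p)@np.diag([-1,-1,1.]); X=bay(p,[0,0,147+75])[0]; delta(Rt,X)
for c,t in(('wrist','cartridge'),('side','cartridge')):
    d=vision.capture(c);np.savez(f'pics/{c}7.npz',**d)
    cv2.imwrite(f'pics/{c}7.png',d['img'][:,:,::-1])
d=dict(np.load('pics/wrist7.npz'))
def pr(n,X): print(n,proj(d,bay(p,X),True).round(1).tolist())
pr('pocket z45',[[13,31,45],[13,-31,45],[-13,-31,45],[-13,31,45]])
pr('rails',[[23,41,55.5],[23,-115,55.5],[-23,-115,55.5],[-23,41,55.5]])
pr('foot z97',[[12,30,97],[12,-30,97],[-12,-30,97],[-12,30,97]])
E
```

```text
12.85 [ 0.47453762 -0.08747892  0.23513893] [-1.08449952 -0.23005651 -2.12818694] 0.5088045501968474 [-0.18 -0.02 -0.6   0.48 -0.01  0.01]
delta [-0.0026 -0.0169  0.0024] [0.0017 0.0001 0.0138] deg 1.0
pocket z45 [[363.5, 204.9], [294.9, 204.7], [294.0, 176.8], [364.6, 177.1]]
rails [[375.4, 219.6], [205.4, 217.9], [199.5, 169.6], [378.1, 168.8]]
foot z97 [[369.2, 227.3], [288.8, 227.0], [287.3, 196.5], [370.8, 196.7]]
```

```bash
python3 - <<'E'
import cv2,numpy as np
w=cv2.resize(cv2.imread('pics/wrist7.png')[130:280,190:400],None,fx=3.8,fy=3.8,interpolation=2)[:, :798]
cv2.imwrite('pics/v10.png',w); print(w.shape)
E
```

```text
(570, 798, 3)
```

View pics/v10.png

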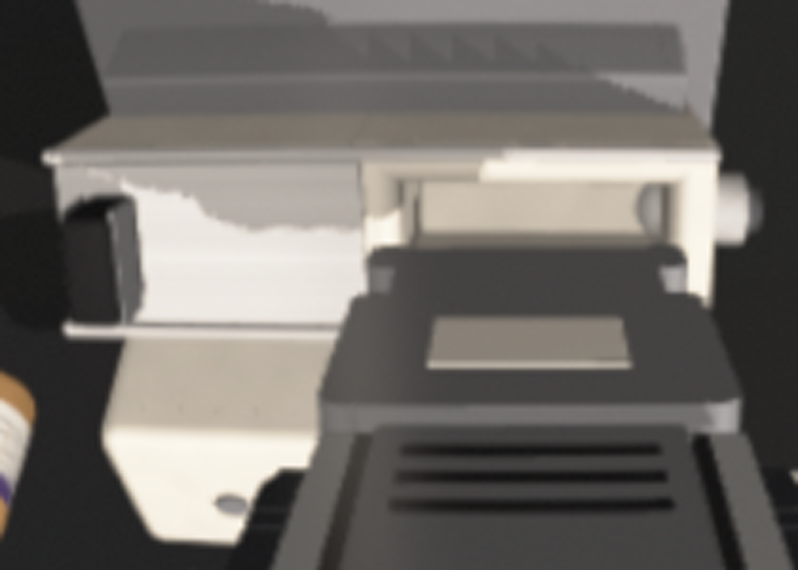

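In the last crop the foot's lower edge spans (370–688, 248), which is where kinematics puts it. The pocket's inner edges are at about 408 and 668, so the bay lies about 1 mm farther to +y. I correct by that amount and by the 1° tilt, then insert step by step, watching the force.

```bash
cat > ins.py <<'E'
from h import *
from cell import state
import sys
p=[.5887,-.1092,-.1885]; Rt=Rbay(p)@np.diag([-1,-1,1.]); b=bay(p,[0,0,0])[0]
s=state(); B=rz(p[2])@Rb
print('t',s['time'],'tcp in bay mm',(B.T@(s['eef_pos']-b)*1e3).round(1),'F bay',(B.T@np.array(s['wrist_force'])).round(1),'M bay',(B.T@np.array(s['ft_torque'])).round(2),'w',round(s['gripper_width'],3))
delta(Rt,bay(p,[float(a) for a in sys.argv[1:4]])[0])
E
python3 ins.py 0.3 1 200
```

```text
t 12.95 tcp in bay mm [7.10e+00 1.00e-01 2.38e+02] F bay [-1.   0.7 -0.9] M bay [-0.02  0.64 -0.  ] w 0.505
delta [-0.0025 -0.0076  0.0029] [0.0065 0.001  0.038 ] deg 0.5
```

Request:
move_arm(
  deltas=[
    [-0.002, -0.008, 0.003, 0.0065, 0.001, 0.0, -1],
    [-0.002, -0.008, 0.003, 0.0065, 0.001, 0.015, -1],
    [-0.002, -0.008, 0.003, 0.0065, 0.001, 0.015, -1],
  ],
)

```text
time: 13.32
eef_pos: [0.48, -0.0878, 0.2242]
tool_rot: [0.248, 2.605, -0.067]
wrist_force: [-0.2, 0.1, -1.8]
gripper_width: 0.509
gripper_force: 62.7
```

```bash
python3 ins.py 0.3 1 200
```

```text
t 13.325 tcp in bay mm [  1.2   0.6 223.6] F bay [-1.1  0.1 -1.4] M bay [-0.02  0.66  0.  ] w 0.509
delta [-0.001   0.0027 -0.0008] [0.001  0.0004 0.0236] deg 0.2
```

Request:
move_arm(
  deltas=[
    [0, 0.001, -0.001, 0.001, 0.0004, 0.015, -1],
    [0, 0.001, -0.001, 0.001, 0.0004, 0.024, -1],
    [0, 0.001, -0.001, 0.001, 0.0004, 0.03, -1],
    [0, 0.001, -0.001, 0.001, 0.0004, 0.034, -1],
    [0, 0.001, -0.001, 0.001, 0.0004, 0.037, -1],
  ],
)

```text
time: 13.95
eef_pos: [0.4977, -0.0913, 0.1916]
tool_rot: [0.247, 2.606, -0.068]
wrist_force: [0.2, 0.8, -2.6]
gripper_width: 0.504
gripper_force: 62.7
```

```bash
python3 ins.py 0.3 1 178
```

```text
t 13.95 tcp in bay mm [  0.4   0.5 186.3] F bay [-1.3  0.9 -2.3] M bay [0.01 0.79 0.  ] w 0.504
delta [-0.0014  0.0017 -0.0005] [0.0002 0.0005 0.0083] deg 0.1
```

Request:
move_arm(
  deltas=[
    [0, 0, 0, 0, 0, 0.004, -1],
    [0, 0, 0, 0, 0, 0.008, -1],
    [0, 0, 0, 0, 0, 0.011, -1],
    [0, 0, 0, 0, 0, 0.011, -1],
  ],
)

```text
time: 14.45
eef_pos: [0.5031, -0.0924, 0.1819]
tool_rot: [0.247, 2.606, -0.068]
wrist_force: [-0.4, 1.1, -0.8]
gripper_width: 0.508
gripper_force: 62.7
```

```bash
python3 ins.py 0.3 1 160
```

```text
t 14.45 tcp in bay mm [  0.4   0.5 175.2] F bay [-0.9  1.  -0.4] M bay [-0.02  0.79 -0.02] w 0.508
delta [-0.0014  0.0016 -0.0004] [0.0002 0.0005 0.0152] deg 0.1
```

Smooth so far. Now past the ball.

Request:
move_arm(
  deltas=[
    [0, 0, 0, 0, 0, 0.004, -1],
    [0, 0, 0, 0, 0, 0.008, -1],
    [0, 0, 0, 0, 0, 0.012, -1],
    [0, 0, 0, 0, 0, 0.016, -1],
    [0, 0, 0, 0, 0, 0.018, -1],
    [0, 0, 0, 0, 0, 0.018, -1],
  ],
)

```text
time: 15.2
eef_pos: [0.5118, -0.0943, 0.1666]
tool_rot: [0.248, 2.606, -0.069]
wrist_force: [-2.9, -0.9, 1.7]
gripper_width: 0.511
gripper_force: 63.1
```

```bash
python3 ins.py 0.3 1 147
```

```text
t 15.2 tcp in bay mm [  0.5   0.3 157.4] F bay [-1.5 -1.4  2.8] M bay [-0.28  1.    0.09] w 0.511
delta [-0.0022  0.0018 -0.0005] [0.0002 0.0008 0.0104] deg 0.2
```

Request:
move_arm(
  deltas=[
    [0, 0, 0, 0, 0, 0.004, -1],
    [0, 0, 0, 0, 0, 0.007, -1],
    [0, 0, 0, 0, 0, 0.009, -1],
    [0, 0, 0, 0, 0, 0.0105, -1],
    [0, 0, 0, 0, 0, 0.0105, -1],
  ],
)

```text
time: 15.82
eef_pos: [0.5172, -0.0948, 0.1574]
tool_rot: [0.247, 2.606, -0.067]
wrist_force: [-0.6, 0.4, -2.1]
gripper_width: 0.508
gripper_force: 62.6
```

```bash
python3 ins.py 0.3 1 147
```

```text
t 15.825 tcp in bay mm [  0.5   0.7 146.8] F bay [-1.6  0.3 -1.5] M bay [ 0.03  0.98 -0.  ] w 0.508
delta [-0.0006  0.0016 -0.0003] [ 0.0002  0.0003 -0.0002] deg 0.1
```

The lateral force has gone, so the ball is in the notch. I press until the floor pushes back.

Request:
move_arm(
  deltas=[
    [0, 0, 0, 0, 0, 0.001, -1],
    [0, 0, 0, 0, 0, 0.002, -1],
    [0, 0, 0, 0, 0, 0.003, -1],
    [0, 0, 0, 0, 0, 0.003, -1],
  ],
)

```text
time: 16.32
eef_pos: [0.5176, -0.095, 0.1571]
tool_rot: [0.247, 2.604, -0.067]
wrist_force: [-22.1, 2.9, 25.2]
gripper_width: 0.511
gripper_force: 66.7
```

```bash
python3 ins.py 0.3 1 147
```

```text
t 16.325 tcp in bay mm [  0.8   0.6 146.4] F bay [-6.6 -1.3 33. ] M bay [0.23 2.03 0.01] w 0.511
delta [-0.0007  0.0036 -0.0005] [ 0.0005  0.0004 -0.0006] deg 0.2
```

It is on the floor: 33 N after 0.4 mm of travel, at TCP 146.4 mm. Relax, release and retreat along the bay axis.

Request:
move_arm(
  deltas=[
    [0, 0, 0, 0, 0, -0.002, -1],
    [0, 0, 0, 0, 0, -0.002, 0.6],
    [0, 0, 0, 0, 0, -0.002, 0.6],
    [0, 0, 0, 0, 0, -0.002, 0.6],
    [0, 0, 0, 0, 0, -0.002, 0.6],
    [0, 0, 0, 0, 0, -0.03, 0.6],
    [0, 0, 0, 0, 0, -0.08, 0.6],
    [0, 0, 0, 0, 0, -0.12, 0.6],
    [0, 0, 0, 0, 0, -0.12, 0.6],
  ],
)

```text
time: 17.45
eef_pos: [0.4604, -0.084, 0.2622]
tool_rot: [0.247, 2.599, -0.069]
wrist_force: [1.4, 1.0, 0.4]
gripper_width: 0.799
gripper_force: 0.0
```

```bash
python3 ins.py 0 0 260; cat > chk.py <<'E'
from h import *
from cell import vision
p=[.5887,-.1092,-.1885]
d=vision.capture('wrist');np.savez('pics/w8.npz',**d);g=d['img'].mean(2)
X=[[10,22,112],[10,-22,112],[-10,-22,112],[-10,22,112]];print('top pred',proj(d,bay(p,X),True).round(1).tolist())
c=proj(d,bay(p,[0,0,112]),True)[0].round().astype(int);print(c)
print('col',[int(x) for x in g[c[1]-25:c[1]+30,c[0]-3:c[0]+4].mean(1)])
print('row',[int(x) for x in g[c[1]-3:c[1]+4,c[0]-45:c[0]+46].mean(0)])
d=vision.capture('side')
for t in('cartridge','short_mid','shutter_tab'): print(t,[(np.round(x['box']).tolist(),round(x['p'],2)) for x in vision.recognise(t,'side')][:6])
print('pred cart box',[proj(d,bay(p,[[a,b,z] for a in(-12,12) for b in(-30,30) for z in(55,112)])).min(0),proj(d,bay(p,[[a,b,z] for a in(-12,12) for b in(-30,30) for z in(55,112)])).max(0)])
E
python3 chk.py
```

```text
t 17.45 tcp in bay mm [  2.9   0.7 266.5] F bay [ 1.2  1.3 -0.3] M bay [-0.01  0.53  0.02] w 0.799
delta [-0.0013  0.0089 -0.0004] [ 0.0029 -0.0007  0.0065] deg 0.5
top pred [[356.0, 210.9], [299.8, 210.9], [299.0, 186.6], [356.8, 186.6]]
[328 199]
col [36, 40, 41, 40, 58, 64, 66, 67, 78, 109, 134, 150, 157, 158, 158, 158, 157, 157, 157, 157, 157, 157, 157, 157, 157, 157, 156, 157, 156, 156, 156, 153, 153, 166, 173, 174, 174, 175, 176, 175, 176, 176, 176, 175, 174, 173, 174, 176, 177, 183, 202, 220, 234, 242, 243]
row [185, 186, 185, 185, 186, 185, 182, 181, 180, 179, 179, 179, 180, 179, 178, 178, 173, 137, 128, 143, 157, 157, 157, 157, 157, 157, 157, 157, 157, 157, 156, 156, 156, 157, 156, 156, 156, 156, 156, 156, 156, 156, 156, 157, 157, 157, 157, 157, 157, 157, 157, 156, 156, 156, 156, 157, 156, 156, 156, 156, 156, 156, 156, 156, 156, 156, 156, 156, 156, 156, 156, 156, 152, 145, 157, 175, 178, 179, 178, 177, 177, 178, 181, 182, 176, 164, 150, 143, 98, 54, 38]
cartridge [([326.0, 266.0, 364.0, 311.0], 0.86), ([278.0, 204.0, 297.0, 219.0], 0.58), ([269.0, 128.0, 285.0, 156.0], 0.52)]
short_mid [([319.0, 174.0, 331.0, 211.0], 0.77)]
shutter_tab [([332.0, 312.0, 360.0, 357.0], 0.7)]
pred cart box [array([325.07900845, 258.15407633]), array([356.7666855, 310.7691264])]
```

Request:
move_arm(
  deltas=[
    [0, 0, 0, 0, 0, 0, 0.6],
    [0, 0, 0, 0, 0, 0, 0.6],
    [0, 0, 0, 0, 0, 0, 0.6],
  ],
)

```text
time: 18.08
eef_pos: [0.4595, -0.0839, 0.2583]
tool_rot: [0.247, 2.607, -0.068]
wrist_force: [0.7, 0.5, 0.9]
gripper_width: 0.797
gripper_force: 0.0
```

```bash
python3 ins.py 0 0 260; python3 chk.py | head -4; python3 - <<'E'
from h import *
p=[.5887,-.1092,-.1885]
d=dict(np.load('pics/w8.npz'));g=d['img'].mean(2)
c=proj(d,bay(p,[[-23,-100,55.5],[-20,-100,55.5],[20,-75,55.5],[23,-75,55.5]]),True).round(1);print(c.tolist())
u=int(c[2,0]);print('at u',u,[int(x) for x in g[150:225,u-2:u+3].mean(1)])
E
```

```text
t 18.075 tcp in bay mm [1.000e-01 6.000e-01 2.636e+02] F bay [1.  0.6 0.5] M bay [0.01 0.48 0.01] w 0.797
delta [-0.0014  0.0011 -0.0004] [ 0.0001 -0.0006  0.0036] deg 0.1
top pred [[356.2, 217.1], [299.7, 217.0], [298.8, 192.7], [357.0, 192.7]]
[328 205]
col [39, 34, 41, 35, 55, 64, 65, 65, 68, 95, 122, 143, 157, 158, 158, 158, 157, 157, 157, 157, 156, 156, 156, 156, 156, 156, 156, 156, 156, 156, 156, 154, 148, 131, 155, 172, 174, 175, 175, 175, 175, 175, 175, 175, 173, 173, 175, 175, 176, 191, 211, 227, 238, 244, 242]
row [177, 177, 177, 177, 176, 174, 175, 175, 175, 175, 176, 176, 175, 174, 173, 173, 167, 128, 126, 144, 157, 157, 157, 157, 157, 156, 157, 156, 156, 156, 156, 156, 156, 156, 156, 156, 156, 156, 156, 156, 156, 156, 156, 156, 156, 156, 156, 156, 156, 156, 156, 156, 156, 156, 156, 156, 156, 156, 156, 156, 156, 156, 156, 156, 156, 156, 156, 156, 155, 156, 156, 156, 153, 146, 158, 175, 176, 176, 175, 174, 174, 175, 177, 179, 179, 167, 135, 123, 101, 70, 41]
[[223.5, 161.1], [223.8, 164.1], [251.7, 203.4], [252.0, 206.3]]
at u 251 [96, 97, 102, 110, 112, 112, 113, 114, 116, 126, 151, 184, 174, 159, 193, 193, 187, 190, 211, 228, 231, 231, 231, 232, 231, 229, 230, 229, 228, 228, 228, 226, 228, 230, 231, 233, 236, 232, 230, 230, 229, 228, 230, 230, 229, 229, 230, 230, 231, 230, 229, 211, 153, 153, 211, 202, 179, 173, 173, 174, 174, 173, 173, 173, 173, 174, 175, 175, 176, 177, 177, 176, 176, 175, 174]
```

```bash
python3 -c "
from cell import ticket
print(ticket.job_done())"
```

```text
the job is handed in; nothing more can be done
None
```

I handed the job in at about 18 s. The shutter was pushed to its stop, and the tall cartridge was pushed past the ball onto the bay floor and released. The short cartridge still shows at its starting place in the stand. I have no verdict back, and I could not read the ball joint directly: the click is inferred from the force dropping, then 33 N from the floor.

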